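Tip the sorting tray so the blocks slide to its notched end

TASK

Two rocking wooden sorting trays stand on the violin maker's bench, one holding two rectangular wooden blocks and the other two round discs. On the tray with the rectangular blocks, push the half-round tab at the notched end well down so that the tray tips and both blocks slide to that end by themselves, then let go and leave it tipped. Do not touch the blocks with the gripper, and leave the tray of discs level.

Things in the scene. Friction and masses are not known exactly. Their poses are not given: they have to be found in the camera images.
- block_tray_tab (a point): Push point on top of the half-round tab at the notched end of the tray with the rectangular blocks; x points out along the tray, z up from its floor. The hinge axis (along y) is 122 mm back and 10 mm lower; level at start, this point is 95 mm above the bench. A stiff hinge (2 to 5 N here) stays where left; stops at 0.40 rad. Blocks start to slide by 0.25 rad; at 0.37 they reach the lip in 1.5 s.
- disc_tray_tab (a point): Same point on the bystander tray, same make, holding two round discs 34 mm across. Each wooden tray is 200 x 108 mm, walls 6 thick, 30 high; the notched end's wall has a notch 64 wide down to a 10 mm lip and, outside, a half-round tab of radius 42; the other end has a full wall and a square tab 44 wide, 42 long. Tabs are flat, 6 thick, flush with the floor.
- block_a: One of two equal wooden blocks, 50 x 30 x 24 mm (x, y, z), about 70 g, lying loose in the tray's other half, away from the notch, long side along the tray; origin at the centre of its underside, z up. At rest against the notched end's lip, its origin is about 53 mm from the push point on the tab.
- block_b: The second rectangular block, same size and origin as block_a, lying beside it in the same tray.
Things that resemble listed ones, but are neither listed nor needed, are in the scene too. Leave any turquoise look-alike of the block_b alone. Leave any white look-alike of the block_a alone.

How it is judged (in metres and radians):
At the end, for the whole second after the job is handed in: The tray of rectangular blocks is left tipped with its notched end down by at least 0.25 rad (14 degrees), both blocks lie on its floor within about 15 mm of the notched end's lip and at rest, and the tray of discs is still level within 0.12 rad (7 degrees) (angle between block_tray_tab's own z axis and vertical above 0.25 rad and height (world z) of block_tray_tab below 0.075 m and x of block_a in the frame of block_tray_tab between -0.068 and -0.035 m and x of block_b in the frame of block_tray_tab between -0.068 and -0.035 m and z of block_a in the frame of block_tray_tab between -0.012 and 0.012 m and z of block_b in the frame of block_tray_tab between -0.012 and 0.012 m and linear speed of each of block_a, block_b below 0.02 m/s and angle between disc_tray_tab's own z axis and vertical below 0.12 rad); the robot touches nothing.
It fails at once if the gripper or arm touches a rectangular block (contact force between any of the fingers, the arm and block_a above 0.5 N or contact force between any of the fingers, the arm and block_b above 0.5 N).
It fails at once if the tray of discs is tipped by more than 0.12 rad (angle between disc_tray_tab's own z axis and vertical above 0.12 rad).
It also fails if it takes over 32 s, if anything falls off the work surface, if the arm or the gripper's body presses on something with over 40 N, if the wrist force passes 120 N, or if a joint passes its speed limit or range.

ROBOT

A 6-joint arm with a two-finger parallel gripper is mounted at the origin on the work surface. World frame = base frame: x ahead of the robot, y to its left, z up, the work surface at z = 0. Lengths are in mm, angles in rad, forces in N, time in s.
With the tool pointing down it reaches from about 400 to 925 mm from the base axis. Payload 12.5 kg.
Tool frame: the origin (TCP) lies midway between the tips of the shut fingers; the grasp point (between the pads) lies 19 mm behind it; x points along the fingers, y is the direction in which the jaws open and shut, and the axes are right-handed (so a half turn about x gives the same grasp; the last joint's range is limited). The gripper opens to 95 mm and grips with 3 to 60 N. Pads are 20 mm wide; open, the fingers measure 119 mm over their backs; the gripper's body (75 mm by 180 mm) begins 59 mm behind the grasp point.
Start: joints at [-1.322, 0.491, 1.559, -0, 1.092, -0.106], TCP at [217.15, -586.082, 214.661] pointing down, gripper open.
Joint ranges: [-3.1, 3.1], [-0.84, 2.19], [0.05, 2.79], [-1.13, 4.28], [0.06, 2.93], [-2.69, 2.69]. Speed limits (rad/s): [2.22, 2.22, 2.79, 3.14, 3.14, 3.14].

INTERFACE

Orientations are given as [roll, pitch, yaw] about the fixed x, y, z axes, in that order (R = Rz(yaw) Ry(pitch) Rx(roll)).
In Python, from cell import state, read_camera, job_done gives the robot as it stands.
- The arm moves only by the tool move_arm, never from a script. Its argument "targets" is a list of rows, each a list of 7 numbers: the shift along the world's x, y, z in m, then the turn, a rotation vector about the world's x, y, z in degrees, then the gripper's target within -1 to 1 (fully open at 1, half-way at 0, shut at -1). In form: [[dx, dy, dz, wx, wy, wz, hand], ...]. A call has 1 to 10 rows; each row is the pose to reach, as a shift and turn from the pose commanded when the call began; what a row does not reach only later rows make up. A row lasts 1/10 s, in which the tool goes at most 50 mm and 8.59 degrees, less where a joint would pass 70% of its speed; a pose out of reach is approached as far as the arm can. A call with a gripper value outside its range is refused whole. The fingers move at their own pace and stop on an object; the grip force is fixed at half the most. Time passes only in rows, so rows that repeat a pose let the fingers close. It gives the time, the measured TCP pose, the force and the opening at its end, in the units of the state.
- state(): the state, without advancing time (a new reading comes with each control period).
- read_camera(name): name is "side" or "top"; returns a dict with "img" (384x512x3 uint8, blue, green, red), "mtx" (3x3 intrinsics, pixels), "k1" (the pictures are not rectified: a ray, as slopes to the right and down, at radius r is drawn at 1 + k1 r^2 times it, then the intrinsics apply), "cam_to_world" (4x4, takes a point from camera to world coordinates). Camera axes: x right, y up, looking along -z (the intrinsics and any distortion apply to the point x, -y, -z); pixel columns grow to the right and rows downward; lengths in mm; the calibration is good to about 2 mm. A picture is of the moment at which its call begins. There is no depth.
- job_done(): hands the job in, once; it reports no verdict.
The state is a dict: "t": time; "joints": joint angles; "qvel": joint speeds; "tau": joint torques, N m; "eef_pos": TCP position; "tcp_rot": TCP orientation; "ft_force": force on the tool from outside, world axes, zero at the start; "moment": the same for the moment, N m; "opening": opening from 0.0 (shut) to 1.0 (fully open).
Only numpy, scipy, OpenCV 4.12 (cv2) and the standard library are available. Lean on these libraries where they do the work, as an engineer would, in place of code of your own. Each camera call takes 0.05 s, during which the arm holds its last target.

## Working session

There is one attempt and no reset: what is moved stays moved. The work goes in short steps, Python scripts to look and compute and a tool call to move; the robot and the scene stay as the last step left them, time stands still between calls to the robot, and variables do not carry over. Pictures are saved under pics/ and viewed, and the job is handed in when it is done.

Besides the shell and the picture viewer there is one more tool, called after "Emit:" in YAML: its name, and indented under it one key for each argument. move_arm: Moves the arm, as the interface text tells. Its arguments: {"type":"object","properties":{"targets":{"type":"array"}},"required":["targets"]}

```bash
mkdir -p pics
python3 - <<'E'
from cell import state, read_camera
import cv2,pickle
for n in("top","side"):
    c=read_camera(n); cv2.imwrite(f"pics/{n}0.png",c["img"]); pickle.dump(c,open(n+"0.pkl","wb"))
    print(c["mtx"],c["k1"],c["cam_to_world"])
print(state())
E
```

```text
[[391.79919046   0.         255.66954436]
 [  0.         391.79919046 201.22996434]
 [  0.           0.           1.        ]] -0.10577631339693302 [[-1.28271621e-02  9.83039614e-01 -1.82944201e-01  3.86711816e+02]
 [-9.99914714e-01 -1.21613252e-02  4.76103462e-03  6.45175319e+01]
 [ 2.45544172e-03  1.82989669e-01  9.83111770e-01  8.63806071e+02]
 [ 0.00000000e+00  0.00000000e+00  0.00000000e+00  1.00000000e+00]]
[[461.85958228   0.         252.60236129]
 [  0.         461.85958228 191.07239963]
 [  0.           0.           1.        ]] -0.18800156717116379 [[-9.67061839e-01  1.51133830e-01 -2.04816906e-01  3.43243077e+02]
 [-2.54310256e-01 -6.07964889e-01  7.52133623e-01  7.81760080e+02]
 [-1.08486524e-02  7.79446765e-01  6.26374527e-01  6.98935031e+02]
 [ 0.00000000e+00  0.00000000e+00  0.00000000e+00  1.00000000e+00]]
{'t': 0.1, 'joints': array([-1.32158041e+00,  4.91517704e-01,  1.55938378e+00, -1.48705185e-05,
        1.09169213e+00, -1.05622942e-01]), 'qvel': array([ 9.65178553e-04, -1.38996423e-03,  7.30536995e-05, -1.61267094e-04,
        7.63967821e-04,  8.35871327e-04]), 'tau': array([ 2.62483030e-03, -6.13623118e+01, -2.58605665e+01,  6.93781930e-02,
        4.70267900e-02, -6.10361553e-05]), 'eef_pos': array([ 217.10184681, -585.85738295,  214.11036534]), 'tcp_rot': array([-1.66324324,  1.56979529,  1.83319514]), 'ft_force': array([-0.34974321, -0.17739899,  0.00829768]), 'moment': array([ 0.06026333, -0.01850395,  0.08189888]), 'opening': 1.0010247180758358}
```

View pics/top0.png

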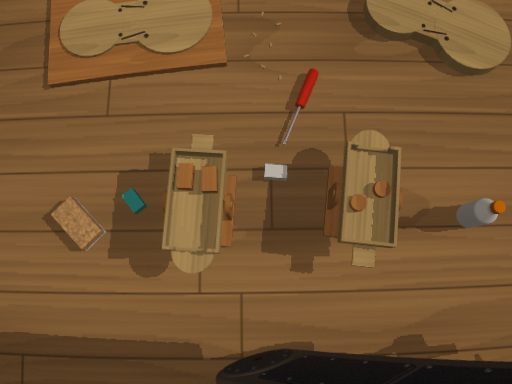

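View pics/side0.png

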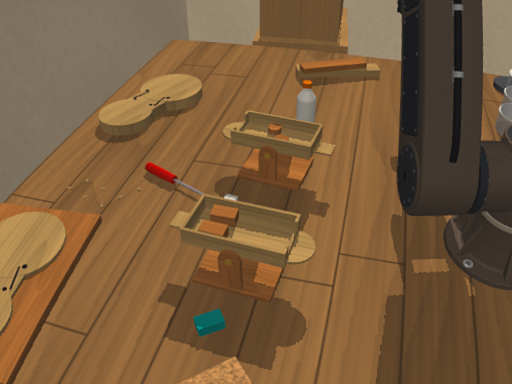

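The block tray is at left in the top view, around (195,205), with its half-round tab at (192,262). The disc tray is at right, around (370,200).

```bash
cat > h.py <<'E'
import numpy as np,cv2,pickle
def ray2z(c,uv,z):
    K=c["mtx"];p=cv2.undistortPoints(np.array([[uv]],float),K,np.array([c["k1"],0,0,0,0.]))[0,0]
    T=c["cam_to_world"];d=T[:3,:3]@np.array([p[0],-p[1],-1]);o=T[:3,3]
    return o+d*(z-o[2])/d[2]
def proj(c,P):
    T=c["cam_to_world"];q=T[:3,:3].T@(np.array(P,float)-T[:3,3])
    s=np.array([q[0],-q[1]])/-q[2];s=s*(1+c["k1"]*(s@s))
    return c["mtx"][:2,:2]@s+c["mtx"][:2,2]
E
python3 - <<'E'
import cv2,pickle
c=pickle.load(open("top0.pkl","rb"))["img"]
cv2.imwrite("pics/tc.png",cv2.resize(c[125:280,145:255],None,fx=4-.2,fy=4-.2,interpolation=cv2.INTER_CUBIC))
c=pickle.load(open("side0.pkl","rb"))["img"]
cv2.imwrite("pics/sc.png",cv2.resize(c[180:305,165:325],None,fx=4.5,fy=4.5,interpolation=cv2.INTER_CUBIC))
E
```

```text
(no output)
```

View pics/tc.png

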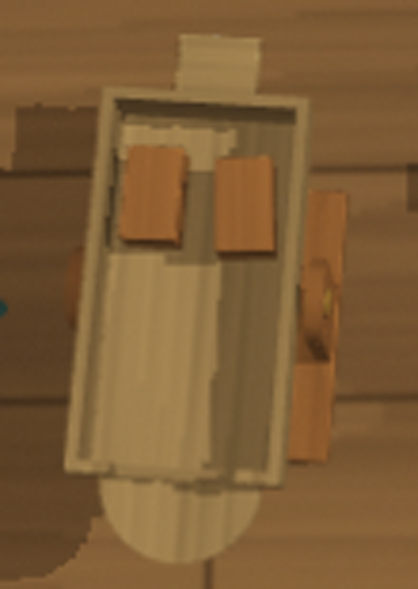

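View pics/sc.png

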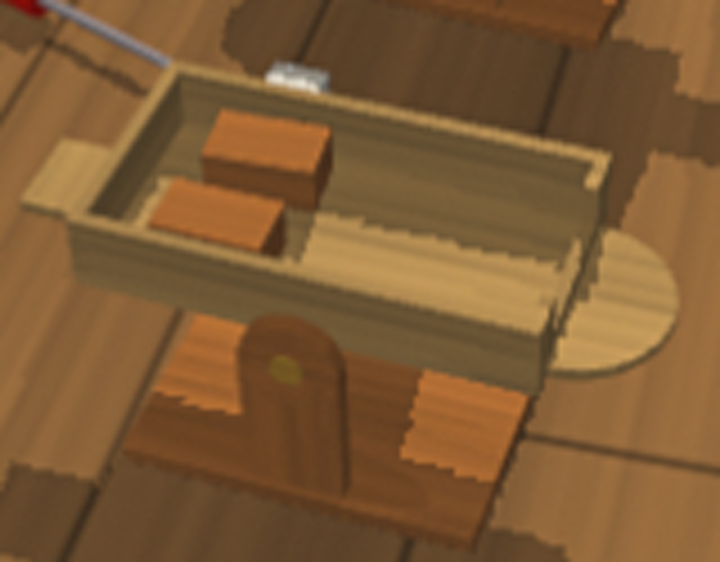

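Run:
```python
from h import *
t=pickle.load(open("top0.pkl","rb"));s=pickle.load(open("side0.pkl","rb"))
A=ray2z(t,(145+178/3.8,125+563/3.8),95);B=ray2z(t,(145+219/3.8,125+36/3.8),95)
print(A,B,np.linalg.norm(A-B))
u=(A-B)/np.linalg.norm(A-B);print(u)
P=A-20*u;C=A-142*u;print("push",P,"hinge",C,"yaw",np.degrees(np.arctan2(u[1],u[0])))
print("sideproj end",proj(s,A),"pt",proj(s,P),proj(s,B))
print("side tab end",ray2z(s,(165+678/4.5,180+305/4.5),95))
for uv in[(178,68),(72,218),(610,155),(545,332)]:print("corner",ray2z(s,(165+uv[0]/4.5,180+uv[1]/4.5),125))
for uv in[(103,90),(310,100),(66,472),(282,486)]:print("tcorner",ray2z(t,(145+uv[0]/3.8,125+uv[1]/3.8),125))
```

```text
[389.28491623 186.5190339   95.        ] [671.77986965 168.84639675  95.        ] 283.0472059777003
[-0.9980489   0.06243707  0.        ]
push [409.24589429 185.27029257  95.        ] hinge [531.00786046 177.65297049  95.        ] yaw 176.4202911971569
sideproj end [314.90405547 247.04989099] pt [304.231956   244.72446637] [173.96604933 215.60727322]
side tab end [387.64381707 188.01999711  95.        ]
corner [619.55566898 127.71718592 125.        ]
corner [629.59050771 228.78251052 125.        ]
corner [426.26365617 138.37741524 125.        ]
corner [432.23355667 243.59542241 125.        ]
tcorner [632.0548425 225.02022   125.       ]
tcorner [624.86029321 116.93082357 125.        ]
tcorner [434.21615845 238.30302393 125.        ]
tcorner [426.42036427 130.62481854 125.        ]
```

Run:
```python
from cell import state
from scipy.spatial.transform import Rotation as R
import numpy as np
print(np.round(R.from_euler('xyz',state()['tcp_rot']).as_matrix(),3))
```

```text
[[-0.     0.347 -0.938]
 [ 0.001 -0.938 -0.347]
 [-1.    -0.001 -0.   ]]
```

Emit:
move_arm:
  targets:
    - [0.03,0.02,0.04,0,0,0,-1]
    - [0.06,0.04,0.08,0,0,0,-1]
    - [0.1,0.06,0.1,0,0,0,-1]
    - [0.13,0.095,0.11,0,0,0,-1]
    - [0.16,0.13,0.11,0,0,0,-1]
    - [0.19,0.17,0.11,0,0,0,-1]
    - [0.22,0.21,0.11,0,0,0,-1]
    - [0.24,0.25,0.11,0,0,0,-1]
    - [0.26,0.295,0.11,0,0,0,-1]
    - [0.28,0.34,0.11,0,0,0,-1]

```text
t: 1.1
eef_pos: [497.6, -244.2, 324.3]
tcp_rot: [-0.81, 1.57, 2.687]
ft_force: [1.0, 0.1, 0.1]
opening: 0.219
```

Emit:
move_arm:
  targets:
    - [0,0.045,0,0,0,-3,-1]
    - [0,0.09,0,0,0,-6,-1]
    - [0,0.135,0,0,0,-9,-1]
    - [-0.01,0.18,0,0,0,-12,-1]
    - [-0.02,0.225,0,0,0,-15,-1]
    - [-0.035,0.27,0,0,0,-18,-1]
    - [-0.05,0.315,0,0,0,-21,-1]
    - [-0.065,0.36,0,0,0,-24,-1]
    - [-0.08,0.4,0,0,0,-24,-1]
    - [-0.093,0.432,0,0,0,-24,-1]

```text
t: 2.1
eef_pos: [402.9, 187.8, 324.6]
tcp_rot: [-0.048, 1.571, 3.03]
ft_force: [0.3, -0.8, -0.8]
opening: 0.002
```

Emit:
move_arm:
  targets:
    - [0,0,-0.03,0,0,0,-1]
    - [0,0,-0.07,0,0,0,-1]
    - [0,0,-0.11,0,0,0,-1]
    - [0,0,-0.15,0,0,0,-1]
    - [0,0,-0.18,0,0,0,-1]
    - [0,0,-0.2,0,0,0,-1]
    - [0,0,-0.2,0,0,0,-1]

```text
t: 2.8
eef_pos: [403.0, 185.5, 122.6]
tcp_rot: [0.36, 1.566, -2.845]
ft_force: [-0.9, 0.1, 1.1]
opening: 0.003
```

Run:
```python
from cell import state, read_camera
import cv2,pickle
c=read_camera("side"); cv2.imwrite("pics/s1.png",c["img"])
c=read_camera("top"); cv2.imwrite("pics/t1.png",c["img"])
print(state()['eef_pos'],state()['opening'])
```

```text
[404.26703541 185.94228405 124.98201032] 0.004973686073902157
```

View pics/s1.png

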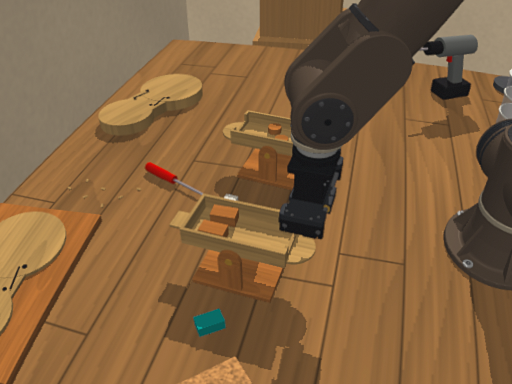

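View pics/t1.png

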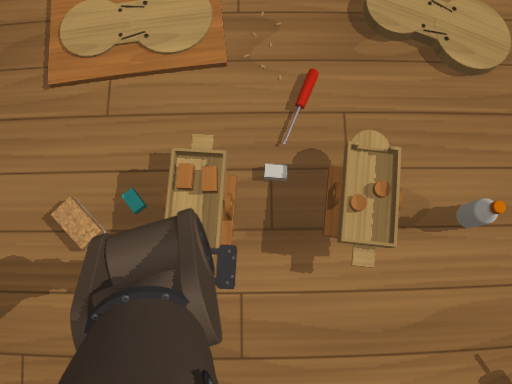

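Emit:
move_arm:
  targets:
    - [0,0,-0.01,0,0,0,-1]
    - [0,0,-0.02,0,0,0,-1]
    - [0,0,-0.028,0,0,0,-1]
    - [0,0,-0.036,0,0,0,-1]
    - [0,0,-0.043,0,0,0,-1]
    - [0,0,-0.05,0,0,0,-1]
    - [0,0,-0.056,0,0,0,-1]
    - [0,0,-0.062,0,0,0,-1]
    - [0,0,-0.067,0,0,0,-1]
    - [0,0,-0.07,0,0,0,-1]

```text
t: 3.9
eef_pos: [404.1, 185.9, 54.2]
tcp_rot: [0.536, 1.57, -2.67]
ft_force: [-0.3, -0.3, 2.9]
opening: 0.005
```

Emit:
move_arm:
  targets:
    - [0,0,-0.002,0,0,0,-1]
    - [0,0,-0.004,0,0,0,-1]
    - [0,0,-0.005,0,0,0,-1]
    - [0,0,-0.006,0,0,0,-1]
    - [0,0,-0.006,0,0,0,-1]

```text
t: 4.4
eef_pos: [404.1, 185.9, 48.6]
tcp_rot: [0.995, 1.571, -2.211]
ft_force: [0.4, 0.2, 0.8]
opening: 0.004
```

Run:
```python
from cell import state, read_camera
import cv2,pickle
c=read_camera("side"); cv2.imwrite("pics/s2.png",c["img"])
s=state();print(s['t'],s['eef_pos'],s['ft_force'])
```

```text
4.45 [404.10659574 185.89863702  48.66060418] [-0.63891735  0.37512928  1.37494033]
```

View pics/s2.png

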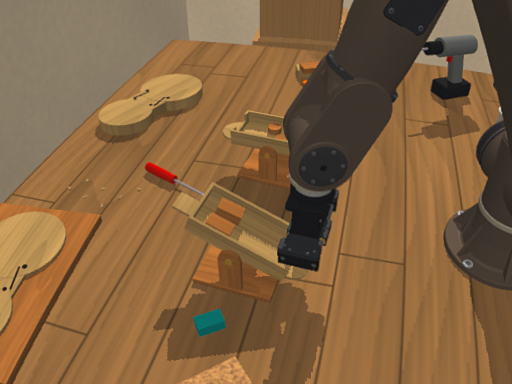

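The tray is tipped and the blocks are beginning to slide (near (228,212)). I'll press slightly further, then hold.

Emit:
move_arm:
  targets:
    - [0,0,-0.001,0,0,0,-1]
    - [0,0,-0.002,0,0,0,-1]
    - [0,0,-0.002,0,0,0,-1]
    - [0,0,-0.002,0,0,0,-1]
    - [0,0,-0.002,0,0,0,-1]
    - [0,0,-0.002,0,0,0,-1]
    - [0,0,-0.002,0,0,0,-1]
    - [0,0,-0.002,0,0,0,-1]
    - [0,0,-0.002,0,0,0,-1]
    - [0,0,-0.002,0,0,0,-1]

```text
t: 5.45
eef_pos: [404.1, 185.9, 46.7]
tcp_rot: [1.238, 1.571, -1.968]
ft_force: [-0.2, -0.0, 1.7]
opening: 0.005
```

Emit:
move_arm:
  targets:
    - [0,0,0,0,0,0,-1]
    - [0,0,0,0,0,0,-1]
    - [0,0,0,0,0,0,-1]
    - [0,0,0,0,0,0,-1]
    - [0,0,0,0,0,0,-1]
    - [0,0,0,0,0,0,-1]
    - [0,0,0,0,0,0,-1]
    - [0,0,0,0,0,0,-1]
    - [0,0,0,0,0,0,-1]
    - [0,0,0,0,0,0,-1]

```text
t: 6.45
eef_pos: [404.1, 185.9, 46.7]
tcp_rot: [1.374, 1.571, -1.831]
ft_force: [-0.8, 0.1, 2.0]
opening: 0.003
```

Run:
```python
from cell import state, read_camera
import cv2,pickle
c=read_camera("side"); cv2.imwrite("pics/s3.png",cv2.resize(c["img"][150:310,150:350],None,fx=3.5,fy=3.5,interpolation=cv2.INTER_CUBIC))
s=state();print(s['t'],s['eef_pos'],s['ft_force'])
```

```text
6.5 [404.15116194 185.91450275  46.64929386] [-0.27131613 -0.49315165 -0.05225363]
```

View pics/s3.png

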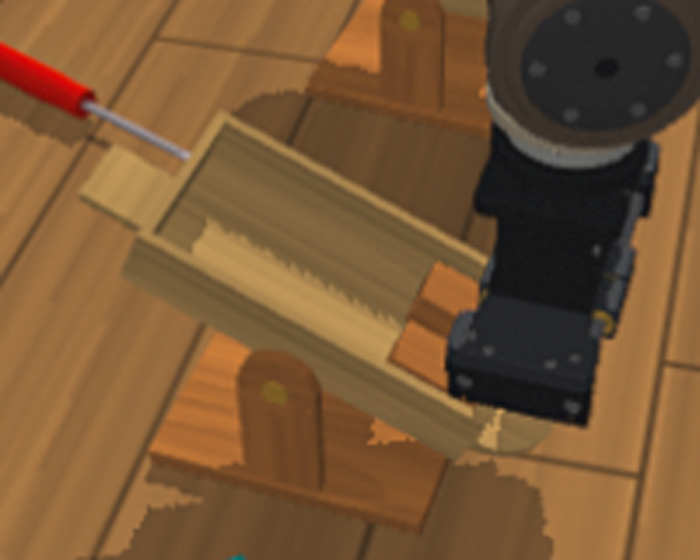

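Both blocks have slid to the notched end. I'll wait briefly, then lift straight up and look.

Emit:
move_arm:
  targets:
    - [0,0,0,0,0,0,-1]
    - [0,0,0,0,0,0,-1]
    - [0,0,0.005,0,0,0,-1]
    - [-0.002,0,0.015,0,0,0,-1]
    - [-0.004,0,0.04,0,0,0,-1]
    - [-0.004,0,0.08,0,0,0,-1]
    - [-0.004,0,0.12,0,0,0,-1]
    - [-0.004,0,0.16,0,0,0,-1]
    - [-0.004,0,0.2,0,0,0,-1]
    - [-0.004,0,0.24,0,0,0,-1]

```text
t: 7.5
eef_pos: [399.3, 185.7, 289.4]
tcp_rot: [-2.879, 1.57, 0.198]
ft_force: [0.1, -0.3, -0.0]
opening: 0.008
```

Emit:
move_arm:
  targets:
    - [0.01,-0.04,0,0,0,0,-1]
    - [0.02,-0.08,0,0,0,0,-1]
    - [0.03,-0.12,0,0,0,0,-1]
    - [0.04,-0.16,0,0,0,0,-1]
    - [0.05,-0.2,0,0,0,0,-1]
    - [0.05,-0.24,0,0,0,0,-1]
    - [0.05,-0.27,0,0,0,0,-1]
    - [0.05,-0.27,0,0,0,0,-1]

```text
t: 8.3
eef_pos: [449.7, -86.6, 287.3]
tcp_rot: [2.066, 1.57, -1.143]
ft_force: [-0.8, 0.3, 0.6]
opening: 0.0
```

Run:
```python
from cell import state, read_camera
import cv2,pickle
for n in("side","top"):
    c=read_camera(n);pickle.dump(c,open(n+"4.pkl","wb"));i=c["img"]
    i=i[150:310,150:350] if n=="side" else i[125:290,145:345]
    cv2.imwrite(f"pics/{n}4.png",cv2.resize(i,None,fx=3.5,fy=3.5,interpolation=cv2.INTER_CUBIC))
s=state();print(s['t'],s['eef_pos'],s['ft_force'])
```

```text
8.4 [449.68554784 -84.23527947 287.15466626] [-1.35354631 -0.24969397 -0.25822282]
```

View pics/side4.png

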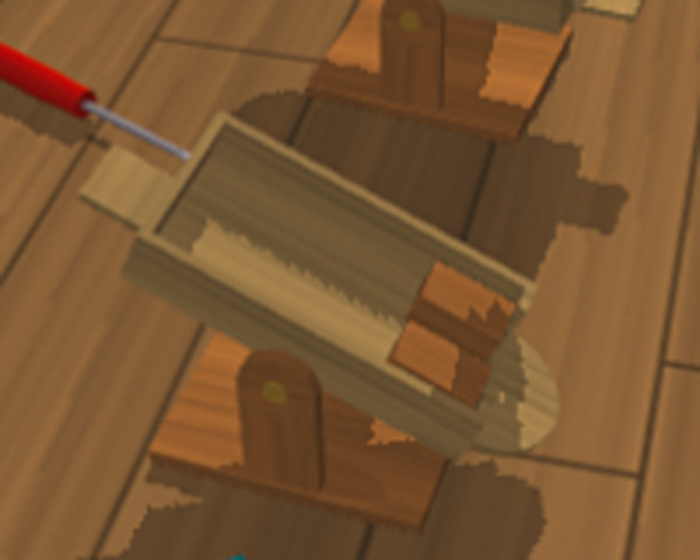

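View pics/top4.png

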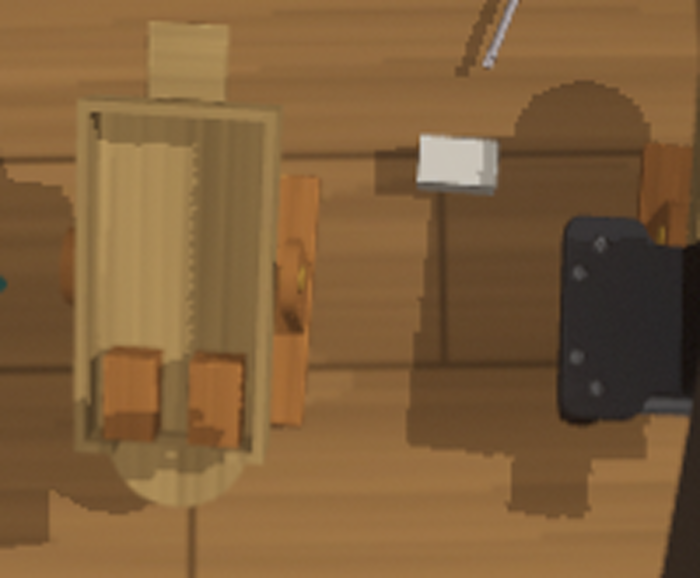

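Both views show the blocks against the lip (side crop around (465,310) and (435,365)), with the tray still tipped. Next I'll check this in numbers, along with the disc tray.

Run:
```python
from h import *
s=pickle.load(open("side4.pkl","rb"));s0=pickle.load(open("side0.pkl","rb"))
u=np.array([-.998,.0624,0]);C=np.array([531,177.7,85.])
img=cv2.resize(s["img"][150:310,150:350],None,fx=3.5,fy=3.5,interpolation=cv2.INTER_CUBIC)
v=np.array([.0624,.998,0])
for th,col in((.385,(0,255,0)),(.30,(0,0,255))):
  X=np.cos(th)*u-np.sin(th)*np.array([0,0,1]);Z=np.sin(th)*u+np.cos(th)*np.array([0,0,1])
  W=lambda a,b,h:C+a*X+b*v+(10+h)*Z
  pts=[W(142,0,0),W(-142,22,0),W(-142,-22,0)]+[W(a,b,30) for a in(-100,100) for b in(-54,54)]+[W(a,b,24) for a in (44,94) for b in(-35,35)]
  for P in pts: cv2.circle(img,tuple(int(k) for k in (proj(s,P)-[150,150])*3.5),3,col,-1)
  print(th,W(122,0,0))
cv2.imwrite("pics/ov.png",img)
a,b=[x["img"][105:190,215:290].astype(int) for x in(s0,s)]
print("disc tray diff",np.abs(a-b).mean())
cv2.imwrite("pics/disc.png",cv2.resize(np.hstack([x["img"][95:200,210:350] for x in(s0,s)]),None,fx=2.8,fy=2.8))
```

```text
0.385 [414.40864985 184.98988001  48.44976964]
0.3 [411.73275877 185.15719023  58.49989968]
disc tray diff 4.652339869281046
```

View pics/ov.png

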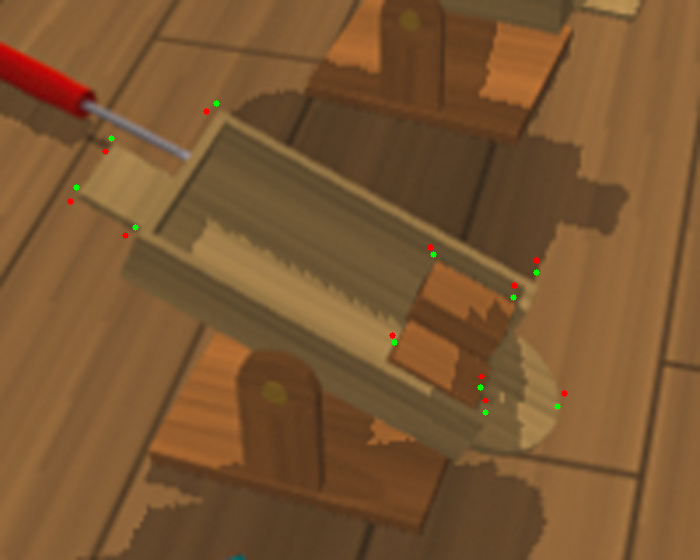

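View pics/disc.png

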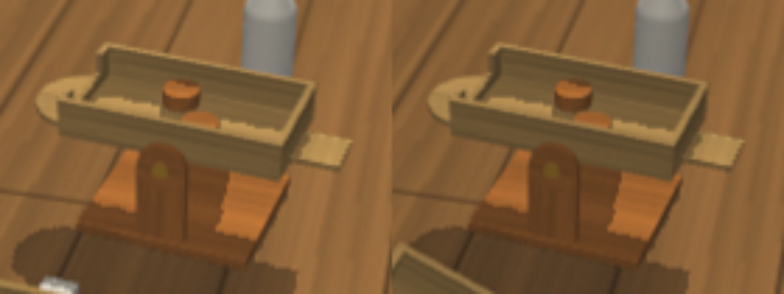

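The model at 0.385 rad with the blocks at the lip (green dots) fits to within a small calibration offset. The disc tray looks unchanged.

```bash
python3 -c "
from cell import job_done
print(job_done())"
```

```text
the job is handed in; nothing more can be done
None
```

I pushed the half-round tab on the block tray down with the shut fingers until the tool tip was about 47 mm above the bench. I held it there about 2 s while both blocks slid to the notched end, then lifted clear and handed the job in at about 8.4 s.

- **Tray angle:** the last pictures show the tray still tipped. They fit a model at about 0.385 rad, with the push point about 48 mm high. The fit has a small offset of 2–3 camera pixels, about the size of the calibration error.
- **Blocks:** both lie flat on the tray floor against the lip. I did not compare two frames to confirm they were at rest.
- **Disc tray:** it looks the same as in the first picture and is still level.
- **Forces:** the wrist force readings stayed under about 3 N. Nothing I checked failed or disagreed.

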